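Mark the sample tag with the struck punch

TASK

Mark the brass sample tag: pick up the mallet and with a brisk downward blow of its white head drive the red-headed sprung punch all the way down, then let it spring back up. Do not push the punch with the gripper and do not press the blue-headed punch. Afterwards stand the mallet upright on its head on the bench and let go of it.

Things in the scene. Friction and masses are not known exactly. Their poses are not given: they have to be found in the camera images.
- mallet: Loose mallet, 0.2-0.4 kg, standing upright on its striking face: white nylon head 56 mm across, 50 mm high; black collar 33 mm across up to 60 mm; straight round wooden handle 26 mm across up to 162 mm; end knob 31 mm across up to 174 mm, all on one axis. Origin: centre of the flat striking face (underside); z points up the handle. Grip the handle at 100 to 145 mm.
- red_station: Grey stand fixed to the bench: brass tag on its anvil, upright sprung punch with a red cap. Origin: on the bench, on the punch's axis; z up. Base plate x -35 to +59, y +-33 mm. The cap, 28 mm across, has its top 100 mm above the origin at rest, 82 mm when fully down; nothing else is above 66 mm.
- red_punch (a joint): Downward travel of the red-capped punch, m: 0 up at rest, 0.018 on its firm stop; fully down from 0.015 on. A spring resists with 5 N at first, 11 N at the bottom, and brings it back up by itself. It counts as struck if it moves down faster than 0.03 m/s under the mallet.
- blue_punch (a joint): The same for the blue-capped punch of a second, otherwise equal stand without a tag; it is to stay up at 0. The two stands may have changed places; their axes are at least 0.13 m apart.

How it is judged:
By the outcome, as a careful person would: the job done as asked, in the order asked, and still so for the second after the job is handed in, with the robot touching nothing.
It also fails if it takes over 40 s, if anything falls off the work surface, if the arm or the gripper's body presses on something with over 40 N, if the wrist force passes 120 N, or if a joint passes its speed limit or range.

ROBOT

A 7-joint arm with a two-finger parallel gripper is mounted at the origin on a cart in front of the work surface, level with it; the furniture and walls round the work are solid. World frame = base frame: x ahead of the robot, y to its left, z up, the work surface at z = 0. Lengths are in m, angles in degrees, forces in N, time in s.
With the tool pointing down it reaches from about 0.35 to 0.9 m from the base axis. Payload 7.2 kg.
Tool frame: the origin (TCP) lies midway between the tips of the shut fingers; the grasp point (between the pads) lies behind it (bot.hold_point_z is the z of the grasp point in the tool frame, in m); z points along the fingers, y is the line along which they close (so a half turn about z gives the same grasp; the last joint's range is limited). The gripper opens to 88 mm and grips with 3 to 60 N. Pads are 20 mm wide; open, the fingers measure 115 mm over their backs; the gripper's body (75 mm by 178 mm) begins 61 mm behind the grasp point.
Start: joints at [-68.136, 23.554, -0.728, 91.456, 0.321, 64.991, -4.71], TCP at [0.272, 0.563, 0.223] pointing down, gripper open.
Joint ranges: [-169.25, 169.25], [-16.82, 113.86], [-84.01, 82.57], [7.8, 145.47], [-59.2, 239.2], [7.22, 106.19], [-163.78, 163.78]. Speed limits (degrees/s): [136.94, 136.94, 172.46, 172.46, 180, 180, 180].

INTERFACE

Orientations are given as [roll, pitch, yaw] about the fixed x, y, z axes, in that order (R = Rz(yaw) Ry(pitch) Rx(roll)).
In Python, from workcell import bot gives the robot as it stands.
- The arm moves only by the tool arm_command, never from a script. Its argument "steps" is a list of rows, each a list of 5 numbers: the opening, from 0 (shut) to 1 (fully open), then the shift along the tool's x, y, z in mm, then the turn about the tool's z in rad. A call has 1 to 12 rows; each row shifts and turns the commanded pose from where the row before left it, along the tool's axes as they then stand; what a row does not reach is not made up. A row lasts 1/8 s, in which the tool goes at most 62.5 mm and 10.7 degrees, less where a joint would pass 70% of its speed; a pose out of reach is approached as far as the arm can. A call with a gripper value outside its range is refused whole. The fingers move at their own pace and stop on an object; the grip force is fixed at half the most. Time passes only in rows, so rows that do not move let the fingers close. It gives the time, the measured TCP pose, the force, the opening and the grip force at its end, in the units of the state.
- bot.read_state(): the state, without advancing time (a new reading comes with each control period).
- bot.snapshot(name): name is "scene" or "side" or "wrist"; returns the picture (420x560x3 uint8, red, green, blue); there is no depth.
- bot.camera_info(name): a dict with "camera_matrix" (3x3 intrinsics, pixels), "camera_from_world" (4x4, takes a point from world to camera coordinates); the wrist camera has in their place "T_tool_cam" (4x4, takes a point from camera to tool coordinates, whose origin is the TCP and whose axes are the flange's). Camera axes: x right, y down, z forward; pixel columns grow to the right and rows downward; lengths in m; the calibration is good to about 2 mm. A picture is of the moment at which its call begins: read the wrist's pose just before it. camera_info takes no time and is no camera call.
- bot.finish_job(): hands the job in; it is judged then, once.
The state is a dict: "time_s": time; "joint_positions": joint angles; "dq": joint speeds; "effort": joint torques, N m; "tool_pos": TCP position; "eef_rot": TCP orientation; "contact_force": force on the tool from outside, world axes, zero at the start; "torque": the same for the moment, N m; "finger_gap": finger opening in m; "grip_force": force on a finger pad.
Only numpy, scipy, OpenCV 4.12 (cv2) and the standard library are available. Lean on these libraries where they do the work, as an engineer would, in place of code of your own. Each camera call takes 0.05 s, during which the arm holds its last target. There are 200 camera calls.

## Working session

There is one attempt and no reset: what is moved stays moved. The work goes in short steps, Python scripts to look and compute and a tool call to move; the robot and the scene stay as the last step left them, time stands still between calls to the robot, and variables do not carry over. Pictures are saved under pics/ and viewed, at most 10 in all, crops included, and the job is handed in when it is done.

Besides the shell and the picture viewer there is one more tool, called after ">>>" in YAML: its name, and indented under it one key for each argument. arm_command: Moves the arm, as the interface text tells. Its arguments: {"type":"object","properties":{"steps":{"type":"array","items":{"type":"array","items":{"type":"number"}}}},"required":["steps"]}

```bash
mkdir -p pics; python3 - <<'E'
from workcell import bot
import cv2,numpy as np
s=bot.read_state();print(s["time_s"],s["tool_pos"],s["eef_rot"],s["finger_gap"],bot.hold_point_z)
for n in("scene","side"):
    cv2.imwrite(f"pics/{n}0.png",bot.snapshot(n)[:,:,::-1]);print(n,bot.camera_info(n))
print(bot.camera_info("wrist"))
E
```

```text
0.0 [0.2715624  0.56236283 0.22181303] [-1.79908585e+02  7.43325137e-03  1.54231046e+02] 0.08767890292623606 -0.0187
scene {'camera_matrix': array([[473.55511215,   0.        , 279.64122249],
       [  0.        , 473.55511215, 205.14670469],
       [  0.        ,   0.        ,   1.        ]]), 'camera_from_world': array([[-0.96806123,  0.25059935,  0.0075771 ,  0.51450557],
       [ 0.21518189,  0.84599452, -0.48784221, -0.07030259],
       [-0.12866312, -0.47063068, -0.87289894,  0.95676731],
       [ 0.        ,  0.        ,  0.        ,  1.        ]])}
side {'camera_matrix': array([[522.38157445,   0.        , 285.08748679],
       [  0.        , 522.38157445, 206.39433653],
       [  0.        ,   0.        ,   1.        ]]), 'camera_from_world': array([[ 0.90391839, -0.42736773,  0.01698138, -0.47616977],
       [-0.26097651, -0.58257258, -0.76974051,  0.1719873 ],
       [ 0.33885515,  0.69135086, -0.638131  ,  0.7664007 ],
       [ 0.        ,  0.        ,  0.        ,  1.        ]])}
{'camera_matrix': array([[362.36572667,   0.        , 280.27515859],
       [  0.        , 362.36572667, 209.72037944],
       [  0.        ,   0.        ,   1.        ]]), 'T_tool_cam': array([[ 6.91031880e-04, -9.60743571e-01, -2.77437045e-01,
         7.62551737e-02],
       [ 9.99998926e-01,  1.02243178e-03, -1.04983681e-03,
         1.47461368e-03],
       [ 1.29228441e-03, -2.77436022e-01,  9.60743245e-01,
        -1.62456061e-01],
       [ 0.00000000e+00,  0.00000000e+00,  0.00000000e+00,
         1.00000000e+00]])}
```

View pics/scene0.png

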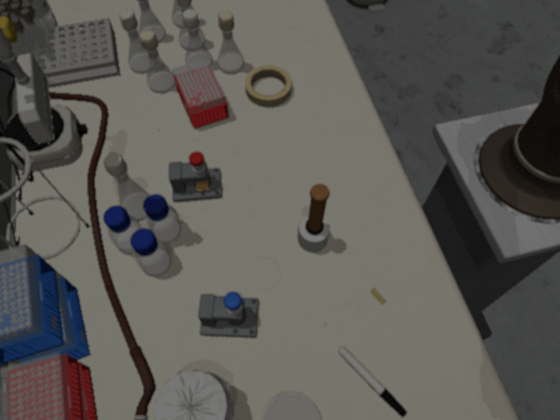

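View pics/side0.png

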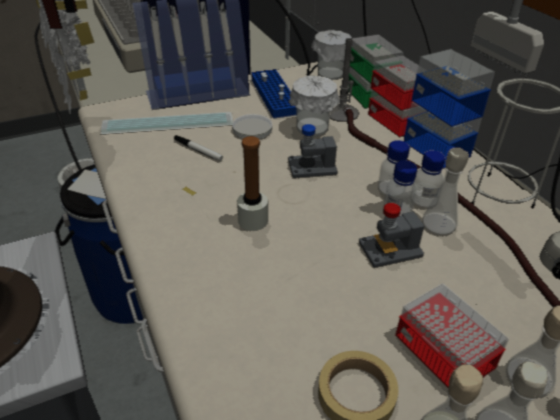

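Scene view: the mallet knob top is near (320,190), the red cap top near (197,157) and the blue cap top near (233,298). Side view: the knob top is near (251,143), the red cap near (392,210) and the blue cap near (309,129). The red stand is the one at lower y in the scene picture, with bottles behind it.

```bash
cat > h.py <<'E'
from workcell import bot
import cv2,numpy as np
from scipy.spatial.transform import Rotation as R
def ray(n,uv,z,T=None):
    c=bot.camera_info(n);K=c["camera_matrix"]
    W=np.linalg.inv(c["camera_from_world"]) if T is None else T@c["T_tool_cam"]
    d=W[:3,:3]@np.linalg.solve(K,[*uv,1]);o=W[:3,3]
    return o+d*(z-o[2])/d[2]
def tool(s):
    T=np.eye(4);T[:3,:3]=R.from_euler('xyz',s["eef_rot"],degrees=True).as_matrix();T[:3,3]=s["tool_pos"];return T
E
python3 - <<'E'
from h import *
for n,a,b,z in(("mallet",(320,190),(251,143),.174),("red",(197,157),(392,210),.1),("blue",(233,298),(309,129),.1)):
    print(n,ray("scene",a,z).round(4),ray("side",b,z).round(4))
a=cv2.imread("pics/scene0.png")[130:270,150:350];b=cv2.imread("pics/side0.png")[120:280,220:440]
cv2.imwrite("pics/c.png",np.vstack([cv2.resize(a,(400,280),interpolation=2),cv2.resize(b,(400,291),interpolation=2)]))
T=tool(bot.read_state());print(T.round(3))
E
```

```text
mallet [0.4777 0.0344 0.174 ] [0.4756 0.0261 0.174 ]
red [ 0.6519 -0.1266  0.1   ] [ 0.6476 -0.1368  0.1   ]
blue [0.6427 0.1439 0.1   ] [0.6395 0.134  0.1   ]
[[-0.901  0.435 -0.     0.272]
 [ 0.435  0.901 -0.001  0.562]
 [-0.    -0.001 -1.     0.222]
 [ 0.     0.     0.     1.   ]]
```

>>> arm_command:
  steps:
    - [1, -20, -18, -15, 0]
    - [1, -36, -34, -15, 0]
    - [1, -36, -34, -15, 0]
    - [1, -36, -34, -10, 0]
    - [1, -36, -34, -10, 0]
    - [1, -36, -34, -10, 0]
    - [1, -36, -34, 0, 0]
    - [1, -36, -34, 0, 0]
    - [1, -36, -34, 0, 0]
    - [1, -36, -34, 0, 0]
    - [1, -36, -34, 0, 0]
    - [1, -36, -33, 0, 0]

```text
time_s: 1.6
tool_pos: [0.4765, 0.0282, 0.2976]
eef_rot: [180.0, -0.0, 154.2]
contact_force: [1.1, 0.1, 0.0]
finger_gap: 0.0878
grip_force: 0.0
```

```bash
python3 - <<'E'
from h import *
s=bot.read_state();print(s["time_s"],s["tool_pos"],s["eef_rot"],s["joint_positions"])
im=bot.snapshot("wrist");cv2.imwrite("pics/w1.png",im[:,:,::-1])
c=bot.camera_info("wrist");M=np.linalg.inv(tool(s)@c["T_tool_cam"])
for p in([.4767,.030,.174],[.4767,.03,0],[.65,-.13,.1],[.641,.139,.1]):
    q=c["camera_matrix"]@(M@[*p,1])[:3];print(p,(q[:2]/q[2]).round(1))
E
```

```text
1.6 [0.47651492 0.0282083  0.29756345] [ 1.79994939e+02 -7.52997491e-03  1.54230130e+02] [-29.88736915   4.84069744  22.47871013 106.19562875  -1.9849097
  69.34478486  57.44975696]
[0.4767, 0.03, 0.174] [280.9 201.6]
[0.4767, 0.03, 0] [280.9 166.7]
[0.65, -0.13, 0.1] [222.7 369.6]
[0.641, 0.139, 0.1] [436.5 273.6]
```

View pics/w1.png

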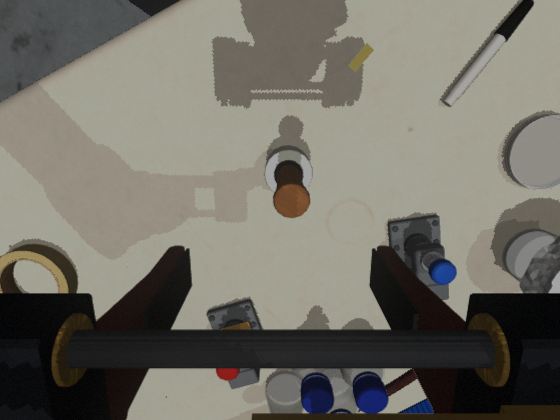

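View pics/c.png

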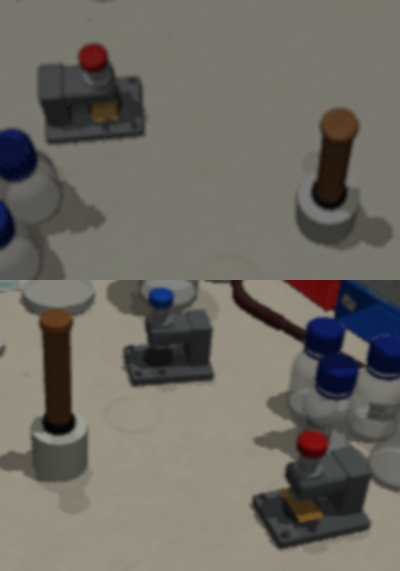

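Wrist view: knob centre is at about (291,201), slightly right of the predicted position. The blue cap is at (443,271), and the red cap is partly hidden behind the gripper, near (228,371).

```bash
python3 - <<'E'
from h import *
s=bot.read_state();T=tool(s)
for n,uv,z in(("mallet",(291,201),.174),("blue",(443,270),.1),("red",(228,371),.1)):
    p=ray("wrist",uv,z,T);print(n,p.round(4),"tool mm",(np.linalg.inv(T)@[*p,1])[:3].round(4)*1000)
print(ray("side",(251.4,141.5),.174),ray("side",(392,208),.1))
E
```

```text
mallet [0.4818 0.0307 0.174 ] tool mm [  1.    9.9 123.8]
blue [0.6428 0.1386 0.1   ] tool mm [-95.7 177.9 197.8]
red [ 0.6562 -0.134   0.1   ] tool mm [-227.8  -61.   198.5]
[0.4778826  0.02993351 0.174     ] [ 0.65040104 -0.13265513  0.1       ]
```

>>> arm_command:
  steps:
    - [1, 0, 3, 30, 0]
    - [1, 0, 2, 35, 0]
    - [1, 0, 2, 25, 0]
    - [1, 0, 0, 0, 0]

```text
time_s: 2.15
tool_pos: [0.478, 0.0362, 0.2061]
eef_rot: [-179.8, -0.2, 154.2]
contact_force: [0.2, 0.5, 0.4]
finger_gap: 0.0883
grip_force: 0.0
```

```bash
python3 - <<'E'
from h import *
s=bot.read_state();print(s["time_s"],s["tool_pos"])
im=bot.snapshot("wrist");cv2.imwrite("pics/w2.png",im[:,:,::-1])
c=bot.camera_info("wrist");M=np.linalg.inv(tool(s)@c["T_tool_cam"])
p=[.480,.031,.174];q=c["camera_matrix"]@(M@[*p,1])[:3];print(p,(q[:2]/q[2]).round(1))
E
```

```text
2.15 [0.47804326 0.03619084 0.20609015]
[0.48, 0.031, 0.174] [271.6 250. ]
```

View pics/w2.png

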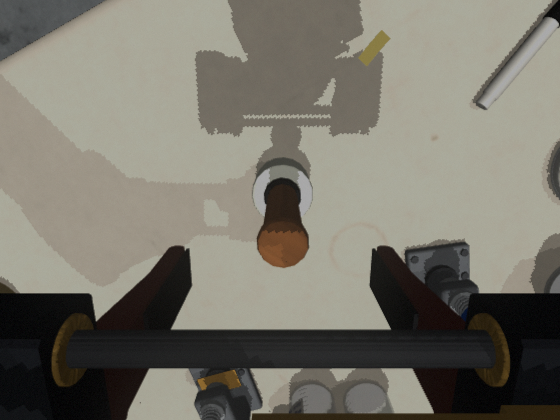

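The knob top centre is at (283,243), almost midway between the fingertips (columns 190 and 371). I'll shift 1 mm in y, descend to grip at about 128 mm and close.

>>> arm_command:
  steps:
    - [1, 0, 1, 25, 0]
    - [1, 0, 0, 30, 0]
    - [1, 0, 0, 25, 0]
    - [1, 0, 0, 16, 0]
    - [1, 0, 0, 0, 0]
    - [0, 0, 0, 0, 0]
    - [0, 0, 0, 0, 0]
    - [0, 0, 0, 0, 0]
    - [0, 0, 0, 0, 0]
    - [0, 0, 0, 0, 0]
    - [0, 0, 0, 0, 0]

```text
time_s: 3.58
tool_pos: [0.4798, 0.0371, 0.1116]
eef_rot: [-180.0, -0.0, 154.2]
contact_force: [0.1, -0.9, 0.2]
finger_gap: 0.0309
grip_force: 0.3
```

>>> arm_command:
  steps:
    - [0, 0, 0, 0, 0]
    - [0, 0, 0, 0, 0]
    - [0, 0, 0, 0, 0]
    - [0, 0, 0, 0, 0]

```text
time_s: 4.08
tool_pos: [0.4798, 0.037, 0.1116]
eef_rot: [-180.0, -0.0, 154.2]
contact_force: [0.1, -0.5, 1.0]
finger_gap: 0.0296
grip_force: 30.0
```

>>> arm_command:
  steps:
    - [0, 0, 0, -15, 0]
    - [0, 0, 0, -30, 0]
    - [0, 0, 0, -40, 0]
    - [0, 0, 0, -40, 0]
    - [0, 0, 0, -15, 0]
    - [0, 0, 0, 0, 0]
    - [0, 0, 0, 0, 0]

```text
time_s: 4.95
tool_pos: [0.4789, 0.037, 0.2502]
eef_rot: [-179.9, -0.1, 154.2]
contact_force: [0.0, 0.1, -3.6]
finger_gap: 0.0295
grip_force: 30.0
```

```bash
python3 - <<'E'
from h import *
s=bot.read_state();print(s["time_s"],s["tool_pos"],s["contact_force"],s["torque"])
a=bot.snapshot("side")[:,:,::-1];b=bot.snapshot("scene")[:,:,::-1]
cv2.imwrite("pics/m.png",np.hstack([cv2.resize(a[0:300,150:450],(400,400)),cv2.resize(b[50:350,130:430],(400,400))]))
E
```

```text
4.95 [0.47892536 0.03701285 0.25017642] [ 1.93011179e-03  1.34062291e-01 -3.61926471e+00] [-0.05368576  0.04792679 -0.05115525]
```

View pics/m.png

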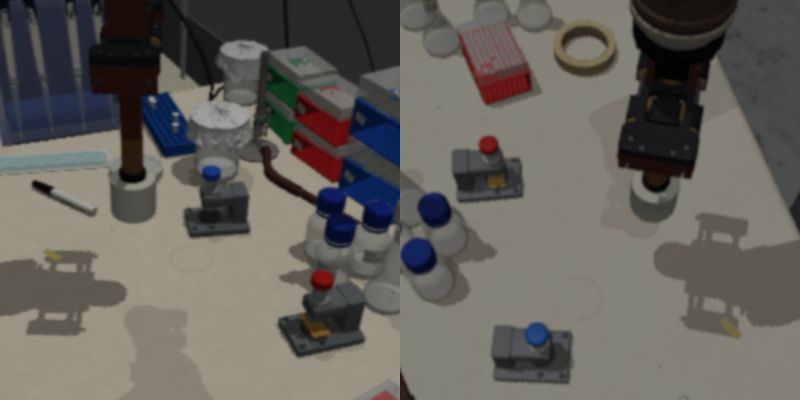

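The mallet hangs straight in the grip, with its head face about 139 mm up and a weight of 3.6 N. Both stands are undisturbed. Next I move to hover over the red cap.

>>> arm_command:
  steps:
    - [0, -15, -5, 0, 0]
    - [0, -30, -10, 0, 0]
    - [0, -40, -12, 0, 0]
    - [0, -40, -12, 0, 0]
    - [0, -40, -12, 0, 0]
    - [0, -35, -12, 0, 0]
    - [0, -20, -7, 0, 0]
    - [0, -9, -3, 0, 0]
    - [0, 0, 0, 0, 0]
    - [0, 0, 0, 0, 0]

```text
time_s: 6.3
tool_pos: [0.654, -0.1275, 0.2515]
eef_rot: [180.0, -0.0, 154.3]
contact_force: [-0.1, -0.1, -3.0]
finger_gap: 0.0295
grip_force: 30.0
```

```bash
python3 - <<'E'
from h import *
s=bot.read_state();print(s["time_s"],s["tool_pos"],s["eef_rot"],s["joint_positions"])
a=bot.snapshot("side")[:,:,::-1];b=bot.snapshot("scene")[:,:,::-1]
cv2.imwrite("pics/m2.png",np.hstack([cv2.resize(a[140:290,320:470],(400,400),interpolation=2),cv2.resize(b[60:210,120:270],(400,400),interpolation=2)]))
x,y,z=s["tool_pos"];f=z-.1116
for n,o in(("side",(320,140)),("scene",(120,60))):
    c=bot.camera_info(n)
    for p in([x,y,f],[x,y,f+.05],[.653,-.128,.1]):
        q=c["camera_matrix"]@(c["camera_from_world"]@[*p,1])[:3];print(n,((q[:2]/q[2]-o)*400/150).round(0))
E
```

```text
6.3 [ 0.65398284 -0.12746239  0.25149653] [ 1.79980689e+02 -4.02972621e-02  1.54277429e+02] [-11.14352884  27.95392784  27.14390721  84.3885844  -13.11438736
  70.843501    81.87790694]
side [202. 122.]
side [216.  51.]
side [191. 176.]
scene [193. 222.]
scene [180. 173.]
scene [203. 257.]
```

View pics/m2.png

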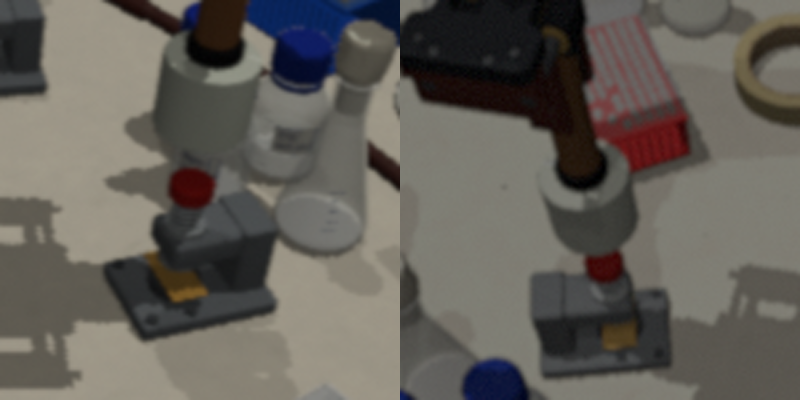

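The head is centred over the red cap in both views: side has the cap at (191,182) under the head face centre (203,122), and scene has the cap at column 604 against the head at 592. Both match the predicted geometry. Now the strike.

>>> arm_command:
  steps:
    - [0, 0, 0, 12, 0]
    - [0, 0, 0, 20, 0]
    - [0, 0, 0, 20, 0]
    - [0, 0, 0, 8, 0]
    - [0, 0, 0, 0, 0]

```text
time_s: 7.02
tool_pos: [0.6557, -0.1285, 0.1936]
eef_rot: [179.9, 0.2, 154.2]
contact_force: [-0.2, -0.1, 6.6]
finger_gap: 0.0301
grip_force: 30.0
```

The force is about 10 N on the punch, so it is near the bottom but not clearly on the stop. I'll finish the same blow with a little more drive.

>>> arm_command:
  steps:
    - [0, 0, 0, 6, 0]

```text
time_s: 7.15
tool_pos: [0.6591, -0.1296, 0.1925]
eef_rot: [179.8, 0.7, 154.2]
contact_force: [-0.9, -0.5, 43.2]
finger_gap: 0.0296
grip_force: 29.9
```

On the stop (43 N). Straight up now.

>>> arm_command:
  steps:
    - [0, 0, 0, -16, 0]
    - [0, 0, 0, -25, 0]
    - [0, 0, 0, -25, 0]
    - [0, 0, 0, 0, 0]

```text
time_s: 7.65
tool_pos: [0.6551, -0.1284, 0.2532]
eef_rot: [179.9, 0.2, 154.2]
contact_force: [-0.2, -1.1, -2.5]
finger_gap: 0.0294
grip_force: 30.0
```

```bash
python3 - <<'E'
from h import *
s=bot.read_state();print(s["time_s"],s["tool_pos"],s["eef_rot"],s["contact_force"],s["torque"])
a=bot.snapshot("side")[:,:,::-1];b=bot.snapshot("scene")[:,:,::-1]
cv2.imwrite("pics/m3.png",np.hstack([cv2.resize(a[140:290,320:470],(400,400),interpolation=2),cv2.resize(b[60:210,120:270],(400,400),interpolation=2)]))
x,y,z=s["tool_pos"];f=z-.1116
for n,o in(("side",(320,140)),("scene",(120,60))):
    c=bot.camera_info(n)
    for p in([x,y,f],[x,y,f+.05]):
        q=c["camera_matrix"]@(c["camera_from_world"]@[*p,1])[:3];print(n,((q[:2]/q[2]-o)*400/150).round(0))
E
```

```text
7.65 [ 0.65509808 -0.12838906  0.25320105] [1.79930665e+02 1.75636012e-01 1.54242007e+02] [-0.20653041 -1.06474435 -2.46653644] [-0.05484019 -0.06030851  0.00154977]
side [205. 120.]
side [219.  49.]
scene [190. 220.]
scene [178. 170.]
```

View pics/m3.png

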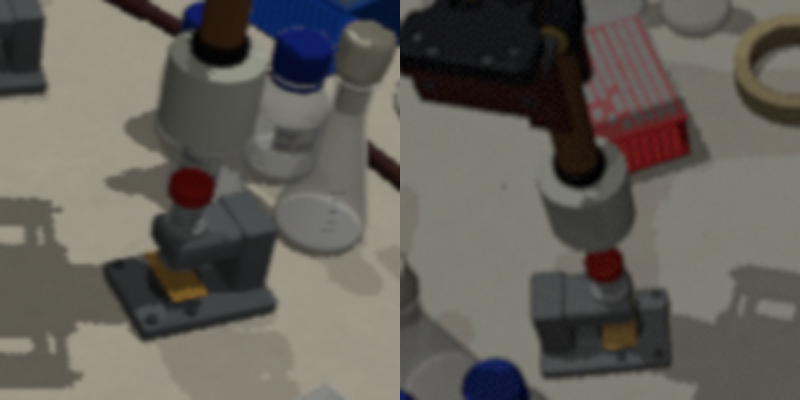

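Side shows the red cap back up at (191,183), as before the blow. The mallet is still held, with at most a slight lean. I'll carry it back to its clear original spot.

>>> arm_command:
  steps:
    - [0, 15, 5, 0, 0]
    - [0, 30, 10, 0, 0]
    - [0, 40, 12, 0, 0]
    - [0, 40, 12, 0, 0]
    - [0, 40, 12, 0, 0]
    - [0, 35, 12, 0, 0]
    - [0, 20, 7, 0, 0]
    - [0, 9, 3, 20, 0]
    - [0, 0, 0, 40, 0]
    - [0, 0, 0, 40, 0]
    - [0, 0, 0, 25, 0]
    - [0, 0, 0, 5, 0]

```text
time_s: 9.25
tool_pos: [0.4775, 0.0373, 0.1198]
eef_rot: [-179.8, -0.2, 154.3]
contact_force: [0.7, 0.8, -3.5]
finger_gap: 0.0295
grip_force: 30.0
```

>>> arm_command:
  steps:
    - [0, 0, 0, 3, 0]
    - [0, 0, 0, 0, 0]

```text
time_s: 9.5
tool_pos: [0.4802, 0.0373, 0.1193]
eef_rot: [179.9, 0.0, 154.2]
contact_force: [-0.5, 0.6, -2.7]
finger_gap: 0.03
grip_force: 30.0
```

>>> arm_command:
  steps:
    - [0, 0, 0, 3, 0]
    - [0, 0, 0, 2, 0]
    - [0, 0, 0, 0, 0]

```text
time_s: 9.88
tool_pos: [0.4798, 0.0371, 0.1136]
eef_rot: [180.0, -0.0, 154.2]
contact_force: [-0.6, 0.2, -3.1]
finger_gap: 0.0301
grip_force: 30.0
```

>>> arm_command:
  steps:
    - [0, 0, 0, 2, 0]
    - [0, 0, 0, 0, 0]

```text
time_s: 10.12
tool_pos: [0.4798, 0.0371, 0.1115]
eef_rot: [-180.0, -0.0, 154.2]
contact_force: [0.0, -0.1, -2.6]
finger_gap: 0.0298
grip_force: 30.0
```

>>> arm_command:
  steps:
    - [0, 0, 0, 1.5, 0]
    - [0, 0, 0, 0, 0]

```text
time_s: 10.38
tool_pos: [0.4811, 0.037, 0.1114]
eef_rot: [179.9, 0.1, 154.2]
contact_force: [-1.3, 0.1, 9.2]
finger_gap: 0.0299
grip_force: 30.0
```

>>> arm_command:
  steps:
    - [0, 0, 0, 1.5, 0]
    - [0, 0, 0, 0, 0]

```text
time_s: 10.62
tool_pos: [0.4825, 0.0369, 0.1113]
eef_rot: [179.8, 0.3, 154.2]
contact_force: [-3.6, -1.9, 22.0]
finger_gap: 0.0297
grip_force: 30.0
```

Firm contact at the original height, so the mallet did not slip. I'll relax 2 mm, then release.

>>> arm_command:
  steps:
    - [0, 0, 0, -2, 0]
    - [0, 0, 0, 0, 0]
    - [0.5, 0, 0, 0, 0]
    - [1, 0, 0, 0, 0]
    - [1, 0, 0, 0, 0]
    - [1, 0, 0, 0, 0]
    - [1, 0, 0, 0, 0]
    - [1, 0, 0, 0, 0]
    - [1, 0, 0, 0, 0]
    - [1, 0, 0, 0, 0]
    - [1, 0, 0, 0, 0]

```text
time_s: 12.0
tool_pos: [0.4798, 0.0371, 0.1106]
eef_rot: [180.0, -0.0, 154.2]
contact_force: [-0.2, 1.0, 0.2]
finger_gap: 0.088
grip_force: 0.0
```

>>> arm_command:
  steps:
    - [1, 0, 0, -15, 0]
    - [1, 0, 0, -30, 0]
    - [1, 0, 0, -40, 0]
    - [1, 0, 0, -40, 0]
    - [1, 0, 0, -25, 0]
    - [1, 0, 0, 0, 0]
    - [1, 0, 0, 0, 0]

```text
time_s: 12.88
tool_pos: [0.4795, 0.037, 0.2604]
eef_rot: [-180.0, -0.0, 154.2]
contact_force: [-0.6, 0.2, 0.3]
finger_gap: 0.0872
grip_force: 0.0
```

```bash
python3 - <<'E'
from h import *
s=bot.read_state();print(s["time_s"],s["tool_pos"],s["contact_force"],s["finger_gap"])
a=bot.snapshot("side")[:,:,::-1];b=bot.snapshot("scene")[:,:,::-1]
cv2.imwrite("pics/m4.png",np.hstack([cv2.resize(a[0:300,150:450],(400,400)),cv2.resize(b[50:350,130:430],(400,400))]))
E
```

```text
12.875 [0.47945478 0.03699585 0.26043627] [-0.58983934  0.19886021  0.30294409] 0.08717276869780605
```

View pics/m4.png

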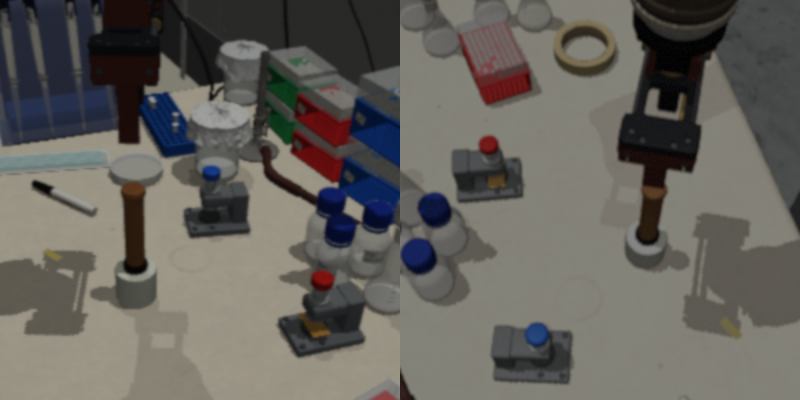

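The mallet stands upright alone, knob at (133,190) and head at (136,285) in the side crop. The gripper is clear and both caps are up.

```bash
python3 -c "
from workcell import bot
print(bot.finish_job())"
```

```text
the job is handed in; nothing more can be done
None
```

The red punch was driven onto its stop with the mallet and sprang back up; the blow had a brief pause near the bottom before its last few millimetres. The blue punch was not touched, the mallet stands upright and released on the bench, and the job was handed in at about 13 s.

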